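# Swap two shelf bearers and hold one against the straightedge for screwing

### The arm

A 6-joint arm with a two-finger parallel gripper is mounted at the origin on the work surface. World frame = base frame: x ahead of the robot, y to its left, z up, the work surface at z = 0. Lengths are in m, angles in degrees, forces in N, time in s.
With the tool pointing down it reaches from about 0.325 to 0.75 m from the base axis. Payload 7.6 kg.
Tool frame: the origin (TCP) lies where the fingers leave the gripper's body, on its centre line; the fingertips stand 73 mm ahead of it and the grasp point (between the pads) lies 54 mm ahead of it; z points along the fingers, y is the line along which they close (so a half turn about z gives the same grasp; the last joint's range is limited). The gripper opens to 85 mm and grips with 20 to 120 N. Pads are 22 mm wide; open, the fingers measure 114 mm over their backs; the gripper's body (76 mm by 85 mm) begins 54 mm behind the grasp point. The pads swing forward as they close: fully open they stand 13 mm farther back than shut.
Start: joints at [68.451, 2.991, 80.254, -0, 96.75, -4.028], TCP at [0.158, 0.501, 0.304] pointing down, gripper open.
Joint ranges: [-166.34, 166.34], [-52.06, 124.39], [6.96, 135.62], [-60.46, 240.46], [14.63, 156.25], [-167.68, 167.68]. Speed limits (degrees/s): [147.25, 147.25, 172.46, 180, 180, 180].

### API

Orientations are given as a 3x3 rotation matrix whose columns are the frame's x, y, z axes.
In Python, from bench import status, capture, calibration, ticket gives the robot as it stands.
- The arm moves only by the tool move_arm, never from a script. Its argument "commands" is a list of rows, each a list of 2 entries, a list of its own where there are three numbers: the shift along the tool's x, y, z in cm, then the turn, a rotation vector about the tool's x, y, z in degrees. In form: [[[x, y, z], [ax, ay, az]], ...]. A call has 1 to 12 rows; each row is the pose to reach, as a shift and turn from the pose commanded when the call began, along the tool's axes at that moment; what a row does not reach only later rows make up. A row lasts 1/12 s, in which the tool goes at most 41.7 mm and 7.16 degrees, less where a joint would pass 70% of its speed; a pose out of reach is approached as far as the arm can. A call with a gripper value outside its range is refused whole. "fingers" is the opening, from 0 (shut) to 1 (fully open), set as the call begins (left out, the last holds). The fingers move at their own pace and stop on an object; the grip force is fixed at half the most. Time passes only in rows, so rows that repeat a pose let the fingers close. It gives the time, the measured TCP pose, the force, the opening and the grip force at its end, in the units of the state.
- status.state(): the state, without advancing time (a new reading comes with each control period).
- capture(name): name is "scene" or "top" or "wrist"; returns the picture (400x640x3 uint8, red, green, blue); there is no depth.
- calibration(name): a dict with "camera_matrix" (3x3 intrinsics, pixels), "R" (3x3) and "t" (3): a world point X has camera coordinates R X + t; the wrist camera has in their place "mount" (4x4, takes a point from camera to tool coordinates, whose origin is the TCP and whose axes are the flange's). Camera axes: x right, y down, z forward; pixel columns grow to the right and rows downward; lengths in m; the calibration is good to about 2 mm. A picture is of the moment at which its call begins: read the wrist's pose just before it. calibration takes no time and is no camera call.
- ticket.hand_in(): hands the job in; it is judged then, once.
The state is a dict: "t": time; "joints": joint angles; "dq": joint speeds; "joint_torque": joint torques, N m; "tcp_pos": TCP position; "tcp_rot": TCP orientation; "contact_force": force on the tool from outside, world axes, zero at the start; "moment": the same for the moment, N m; "opening": finger opening in m; "finger_force": force on a finger pad.
Only numpy, scipy, OpenCV 4.12 (cv2) and the standard library are available. Lean on these libraries where they do the work, as an engineer would, in place of code of your own. Each camera call takes 0.05 s, during which the arm holds its last target. There are 200 camera calls.

### The job

The white cupboard side panel on the bench has an aluminium straightedge clamped across it, and its two shelf bearers have been laid in each other's places: swap them, so that the short pale bearer is left lying flat and square on the short pencilled outline nearer the robot and the long dark bearer lies flat on the long outline along the straightedge. Then be the third hand: press the long bearer flush against the straightedge with a steady push of about 12 N (between 5 and 20 N), never ramming it, and finish while still holding it there so that a colleague can drive its screws. Leave the hinge, the screw tin, the drill, the tape measure, the glue and the screwdriver where they are.

Things in the scene. Friction and masses are not known exactly. Their poses are not given: they have to be found in the camera images.
- panel: Fixed white panel, 480 (x) x 360 (y) x 18 mm, on battens; origin on the bench under its centre, upper face 58 mm above the bench. x points away from the robot (within 0.2 rad), y along the straightedge, z up. Spring clamps grip the straightedge's ends (panel x 112, |y| over 160 mm), up to 117 mm above the bench. Hinge and screw tin lie beyond the straightedge (panel x over 130 mm).
- place_short (a point): Middle of the short pencilled outline (30 mm in x, 180 mm in y) on the panel's face, at panel x = -105 mm, y = 0; axes as the panel's. The short bearer's origin belongs here; at the start the long bearer lies here, up to 10 mm off in x, 30 mm in y and 0.07 rad.
- place_long (a point): Middle of the long pencilled outline (30 mm in x, 280 mm in y) on the panel's face, at panel x = +75 mm, y = 0; axes as the panel's. The long bearer's origin is here when flush with the straightedge and centred. At the start the short bearer lies here, 9 to 20 mm short in x, up to 40 mm off in y. The bare panel between the outlines (centre line at panel x = -15 mm) is free to set a bearer on.
- straightedge: Fixed aluminium straightedge, 40 mm wide, 400 mm long, 8 mm high above the panel's face; origin on that face at the middle of its robot-side edge, panel x = 90 mm. The long bearer is pressed against this edge by pushing along panel +x. It is rigid: all the give is in the arm. Fingertips 10 mm or more above the panel's face pass over it, so the bearer can be gripped there.
- bearer_long: Loose dark walnut batten, 30 mm wide (x) by 280 mm long (y) by 30 mm high, about 0.18 kg, with four dark screw holes in its top; origin at the centre of its underside, y along its length. Symmetric end for end. Grasp it across its width at the middle, from above. It belongs at the straightedge. If forced down on the panel it rubs there, which takes part of the push.
- bearer_short: Loose pale pine batten, 30 mm wide (x) by 180 mm long (y) by 30 mm high, about 0.10 kg, with two dark screw holes in its top; origin at the centre of its underside, y along its length. Symmetric end for end. It belongs on the short outline.
- hinge: Bystander: loose steel concealed hinge, 85 x 52 x 16 mm, lying on the panel beyond the straightedge; origin under its round cup.
- screw_tin: Bystander: small open tin of screws, 66 mm across, 26 mm high, standing on the panel beyond the straightedge; origin under its centre.
- drill: Bystander: cordless drill standing on its battery on the bench beside the panel, blue and black, 205 mm high, about 230 mm long; origin under its battery.
- tape_measure: Bystander: yellow and black tape measure, 72 x 40 x 68 mm, on the bench beside the panel; origin under its centre.
- glue: Bystander: white glue bottle, 62 mm across, 185 mm high, on the bench beside the panel; origin under its centre.
- screwdriver: Bystander: screwdriver with a red handle lying on the bench beside the panel; origin under its middle.
Things that resemble listed ones, but are neither listed nor needed, are in the scene too. What is meant by the bearer_short is not blue or orange, and is the smaller of those in its own colour.

How it is judged:
By the outcome, as a careful person would: the job done as asked, in the order asked, and still so for the second after the job is handed in, while the arm keeps its last pose, push and grip.
It also fails if it takes over 70 s, if anything falls off the work surface, if the arm or the gripper's body presses on something with over 40 N, if the wrist force passes 120 N, or if a joint passes its speed limit or range.

## Working session

There is one attempt and no reset: what is moved stays moved. The work goes in short steps, Python scripts to look and compute and a tool call to move; the robot and the scene stay as the last step left them, time stands still between calls to the robot, and variables do not carry over. Pictures are saved under pics/ and viewed, at most 10 in all, crops included, and the job is handed in when it is done.

Besides the shell and the picture viewer there is one more tool, called after "Emit:" as name(argument=value, ...) on one line, values as JSON. move_arm: Moves the arm, as the interface text tells. Its arguments: {"type":"object","properties":{"commands":{"type":"array"},"fingers":{"type":"number"}},"required":["commands"]}

```bash
mkdir -p pics; ls
python3 - <<'E'
from bench import status,capture,calibration
import cv2,numpy as np
s=status.state();print(s)
for n in("scene","top"):
    im=capture(n);cv2.imwrite(f"pics/{n}0.png",im[:,:,::-1]);print(n,calibration(n))
print(calibration("wrist"))
E
```

```text
pics
{'t': 0.0, 'joints': array([ 6.84512546e+01,  3.02713729e+00,  8.03137881e+01, -2.63525657e-04,
        9.67485941e+01, -4.02760364e+00]), 'dq': array([ 0.00070706, -0.00344724, -0.08997344, -0.07605337,  0.04076351,
       -0.05084349]), 'joint_torque': array([-3.84300329e-04, -3.81667721e+01, -3.60187805e+01, -1.42262452e-04,
        6.39305523e-03, -3.09379743e-05]), 'tcp_pos': array([0.1579629 , 0.50047609, 0.3030663 ]), 'tcp_rot': array([[-9.53605736e-01,  3.01057762e-01, -5.69613480e-04],
       [ 3.01058282e-01,  9.53604632e-01, -1.45488370e-03],
       [ 1.05182021e-04, -1.55887230e-03, -9.99998779e-01]]), 'contact_force': array([ 0.44722417, -0.77425764, -0.01328489]), 'moment': array([-0.02405232, -0.00724104,  0.03144469]), 'finger_force': 0.0, 'opening': 0.0852384545151418}
scene {'camera_matrix': array([[395.55957973,   0.        , 315.89152694],
       [  0.        , 395.55957973, 193.33795817],
       [  0.        ,   0.        ,   1.        ]]), 'R': array([[-0.58892471,  0.80813333, -0.00939185],
       [ 0.68215643,  0.49082055, -0.54199428],
       [-0.4333939
[... 289 characters left out ...]
0.99999271, -0.00307548],
       [-0.99256474, -0.00187172, -0.1217035 ],
       [ 0.12169686,  0.00332801, -0.99256174]]), 't': array([-0.00780703,  0.53113481,  1.5001509 ])}
{'camera_matrix': array([[327.61260137,   0.        , 318.94269915],
       [  0.        , 327.61260137, 195.44068524],
       [  0.        ,   0.        ,   1.        ]]), 'mount': array([[ 7.72957319e-05, -9.46594412e-01, -3.22426758e-01,
         8.30481297e-02],
       [ 9.99999985e-01,  1.22770985e-04, -1.20705235e-04,
        -8.86380382e-05],
       [ 1.53843552e-04, -3.22426743e-01,  9.46594407e-01,
        -6.90992666e-02],
       [ 0.00000000e+00,  0.00000000e+00,  0.00000000e+00,
         1.00000000e+00]])}
```

View pics/top0.png

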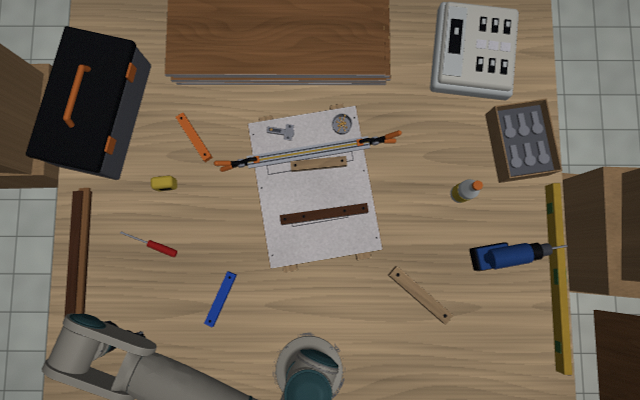

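View pics/scene0.png

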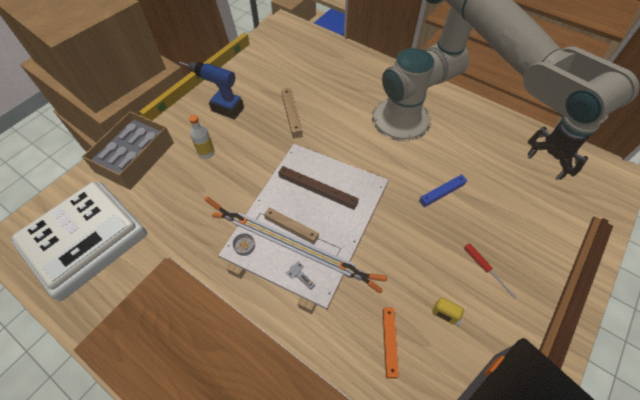

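Top view: on the panel, a pale batten at (320,163) by the straightedge and the dark batten at (324,214). Candidates for the short bearer are pale (320,163), pale (420,295) on the bench, blue (220,298) and orange (194,137). The blue and orange ones are excluded, so I'll measure the two pale ones and take the smaller.

```bash
cat > h.py <<'E'
import numpy as np,cv2
from bench import status,capture,calibration
def cam(name,s=None):
    c=calibration(name);K=c["camera_matrix"]
    if name!="wrist": R,t=c["R"],c["t"]; return K,R.T,-R.T@t
    M=c["mount"];return K,s["tcp_rot"]@M[:3,:3],s["tcp_rot"]@M[:3,3]+s["tcp_pos"]
def ray(px,z,C):
    K,R,o=C;px=np.atleast_2d(px).astype(float)
    d=(R@np.linalg.inv(K)@np.c_[px,np.ones(len(px))].T).T
    return o+d*((z-o[2])/d[:,2])[:,None]
def proj(X,C):
    K,R,o=C;p=(K@(R.T@(np.atleast_2d(X)-o).T)).T;return p[:,:2]/p[:,2:]
def big(m,box=None):
    m=m.astype(np.uint8)
    if box: b=np.zeros_like(m);x0,y0,x1,y1=box;b[y0:y1,x0:x1]=1;m=m*b
    n,l,st,ce=cv2.connectedComponentsWithStats(m);i=1+np.argmax(st[1:,4]);return l==i
def rect(m,z,C):
    cs,_=cv2.findContours(m.astype(np.uint8),cv2.RETR_EXTERNAL,cv2.CHAIN_APPROX_NONE)
    c=max(cs,key=len)[:,0]
    p=ray(c,z,C)[:,:2];(cx,cy),(w,h),a=cv2.minAreaRect((p*1000).astype(np.float32))
    if w<h:w,h,a=h,w,a+90
    a=(a+90)%180-90   # angle of long axis from world x
    return np.round([cx,cy,w,h,a],1)
E
python3 - <<'E'
from h import *
im=cv2.imread("pics/top0.png");C=cam("top");hsv=cv2.cvtColor(im,cv2.COLOR_BGR2HSV)
H,S,V=cv2.split(hsv)
print("px hsv",[hsv[y,x] .tolist() for x,y in((310,165),(420,295),(320,213),(300,190),(300,152),(400,200))])
w=big((S<30)&(V>110),(235,95,395,280));w=cv2.morphologyEx(w.astype(np.uint8),cv2.MORPH_CLOSE,np.ones((25,25)))
w=cv2.morphologyEx(w,cv2.MORPH_OPEN,np.ones((25,25)))
print("panel",rect(w,.058,C))
pale=(S>45)&(H<30)&(V>100)
print("paleA",rect(big(pale,(285,152,352,176)),.088,C))
d=(V<85)
print("dark",rect(big(d,(272,198,375,230)),.088,C))
q=big((V<150)&(S>30),(380,260,460,330));print(q.sum())
for z in(.03,):
    print("paleB len",np.linalg.norm(np.diff(ray([[393,268],[448,321]],z,C),axis=0))*1000)
    print("paleA len",np.linalg.norm(np.diff(ray([[292,168],[346,160]],.088,C),axis=0))*1000)
cv2.imwrite("pics/c.png",cv2.resize(im[90:330,200:460],None,fx=2.5,fy=2.5,interpolation=cv2.INTER_CUBIC))
E
```

```text
px hsv [[16, 96, 136], [16, 94, 122], [11, 149, 60], [173, 6, 161], [22, 179, 141], [17, 81, 155]]
panel [521.4 -32.1 372.3 341.6 -80.3]
paleA [655.3 -29.6 178.2  29.4 -84.1]
dark [491.6 -46.6 277.   30.6 -81.9]
5081
paleB len 239.18796476629598
paleA len 174.18106862863075
```

View pics/c.png

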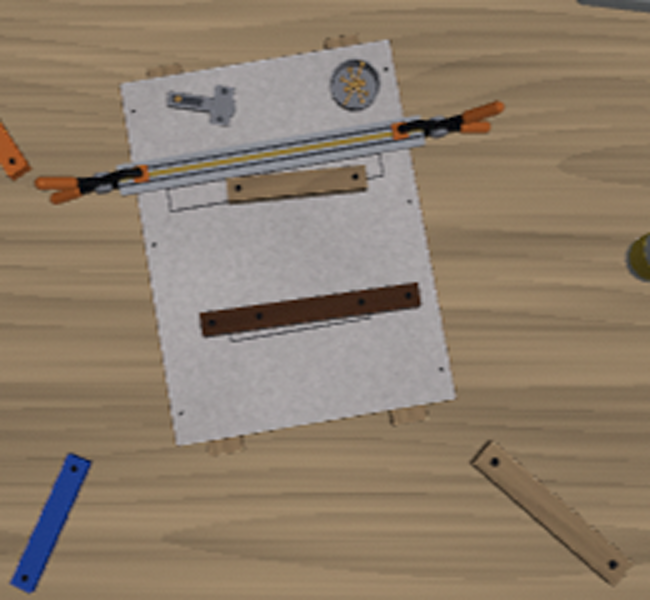

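The pale batten at (320,163) measures about 178 mm and has two holes. The one at (420,295) is about 240 mm, so it is the larger pale lookalike. The batten on the panel is therefore bearer_short, as the crop confirms. Next I'll work out the first move, to a wrist view over the panel.

```bash
cat >> h.py <<'E'
from scipy.spatial.transform import Rotation as Ro
def go(p,psi):
    s=status.state();a=np.radians(psi);R=s["tcp_rot"]
    T=np.array([[-np.sin(a),np.cos(a),0],[np.cos(a),np.sin(a),0],[0,0,-1]]).T
    print("shift cm",np.round(R.T@(np.array(p)-s["tcp_pos"])*100,2),"turn",np.round(Ro.from_matrix(R.T@T).as_rotvec(degrees=True),2))
E
python3 - <<'E'
from h import *
C=cam("top");c=np.array([[121,83],[388,40],[456,398],[178,444]])/2.5+[200,90]
P=ray(c,.058,C)[:,:2];print(P.round(4),P.mean(0))
f=P[:2].mean(0)-P[2:].mean(0);l=P[[0,3]].mean(0)-P[[1,2]].mean(0)
print(np.degrees(np.arctan2(f[1],f[0])),np.degrees(np.arctan2(-l[0],l[1])),np.linalg.norm(f),np.linalg.norm(l))
m=P.mean(0);go([m[0],m[1],.30],9.5)
E
```

```text
[[ 0.7934  0.1999]
 [ 0.8523 -0.1521]
 [ 0.3815 -0.2342]
 [ 0.3227  0.1189]] [ 0.58747033 -0.01688382]
9.830800819636176 9.48270902272993 0.47780786718682317 0.3574127057611597
shift cm [-56.53 -36.41   0.36] turn [-8.000e-02  4.000e-02  6.298e+01]
```

Emit:
move_arm(commands=[[[-56.5,-36.4,0.4],[0,0,63]],[[-56.5,-36.4,0.4],[0,0,63]],[[-56.5,-36.4,0.4],[0,0,63]],[[-56.5,-36.4,0.4],[0,0,63]],[[-56.5,-36.4,0.4],[0,0,63]],[[-56.5,-36.4,0.4],[0,0,63]],[[-56.5,-36.4,0.4],[0,0,63]],[[-56.5,-36.4,0.4],[0,0,63]],[[-56.5,-36.4,0.4],[0,0,63]],[[-56.5,-36.4,0.4],[0,0,63]],[[-56.5,-36.4,0.4],[0,0,63]],[[-56.5,-36.4,0.4],[0,0,63]]])

```text
t: 1.1
tcp_pos: [0.4781, 0.1139, 0.3006]
tcp_rot: [[-0.164, 0.986, -0.0], [0.986, 0.164, 0.0], [0.0, -0.0, -1.0]]
contact_force: [-0.3, 0.6, 0.4]
opening: 0.0852
finger_force: 0.0
```

Run:
```python
from h import *
print(status.state()["tcp_pos"]);go([.587,-.017,.30],9.5)
```

```text
[0.47814109 0.11391985 0.30064093]
shift cm [-14.7    8.58   0.06] turn [-0.02 -0.01 -0.03]
```

Emit:
move_arm(commands=[[[-14.7,8.6,0],[0,0,0]],[[-14.7,8.6,0],[0,0,0]],[[-14.7,8.6,0],[0,0,0]],[[-14.7,8.6,0],[0,0,0]],[[-14.7,8.6,0],[0,0,0]],[[-14.7,8.6,0],[0,0,0]],[[-14.7,8.6,0],[0,0,0]],[[-14.7,8.6,0],[0,0,0]],[[-14.7,8.6,0],[0,0,0]]])

```text
t: 1.85
tcp_pos: [0.5858, -0.0136, 0.3015]
tcp_rot: [[-0.166, 0.986, 0.001], [0.986, 0.166, 0.0], [0.0, 0.001, -1.0]]
contact_force: [1.1, 0.5, 0.3]
opening: 0.0853
finger_force: 0.0
```

Run:
```python
from h import *
s=status.state();im=capture("wrist")[:,:,::-1].copy();cv2.imwrite("pics/w1.png",im)
import pickle;pickle.dump(s,open("w1.pkl","wb"));C=cam("wrist",s)
print(s["tcp_pos"],s["dq"].max())
hsv=cv2.cvtColor(im,cv2.COLOR_BGR2HSV)
```

```text
[ 0.58583103 -0.01364514  0.30149917] -0.03599206328468463
```

View pics/w1.png

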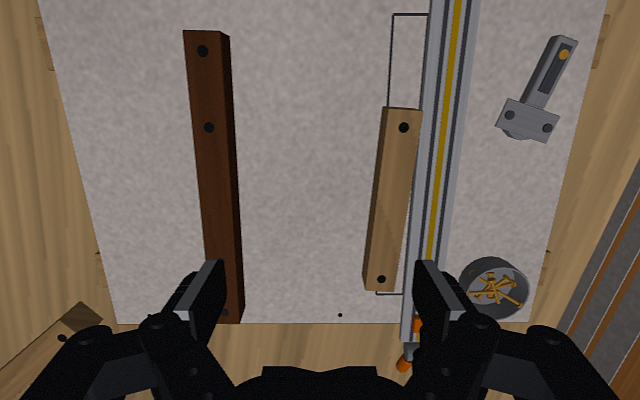

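Wrist view: the short bearer's holes are at (403,127) and (381,279), and the long one's visible holes are at (202,50), (208,127) and (224,313). The long outline's corner is at (393,14) and its far end runs along row 294. The straightedge's robot-side edge runs from (430,0) to (402,340).

Run:
```python
from h import *
import pickle
s=pickle.load(open("w1.pkl","rb"));C=cam("wrist",s);im=cv2.imread("pics/w1.png");hsv=cv2.cvtColor(im,cv2.COLOR_BGR2HSV);H,S,V=cv2.split(hsv)
def hole(x,y):
    w=V[y-9:y+10,x-9:x+10].astype(float);g=np.clip(np.median(w)*.7-w,0,None);yy,xx=np.mgrid[-9:10,-9:10]
    return [x+(xx*g).sum()/g.sum(),y+(yy*g).sum()/g.sum()]
ang=lambda d:np.degrees(np.arctan2(-d[0],d[1]))
a,b=ray([hole(403,127),hole(381,279)],.088,C)[:,:2];print("short mid",(a+b)/2,"psi",ang(a-b),np.linalg.norm(a-b))
h=[hole(202,50),hole(208,127)];p=ray(h,.088,C)[:,:2];print("long h",p,ang(p[0]-p[1]))
# top face mask of dark: 
print("col V row 180", V[180,180:250:3].tolist()); print("se row 60",hsv[60,420:450,2].tolist()); print(V[330,390:425].tolist())
print("corner",ray([[393,14],[376,294],[430,0],[402,340]],.058,C)[:,:2])
# straightedge lower-left edge: strongest jump per row
pts=[]
for y in list(range(20,100,4)):
    r=V[y,405:445].astype(int);g=r[2:]-r[:-2];pts.append((405+1+int(np.argmax(np.abs(g))),y,int(g[np.argmax(np.abs(g))])))
print(pts)
```

```text
short mid [ 0.65636291 -0.02859539] psi 5.826883727593312 0.14953327863697913
long h [[0.47676793 0.07740013]
 [0.48537253 0.01827021]] 8.27957737980292
col V row 180 [147, 148, 148, 149, 140, 148, 48, 62, 63, 59, 61, 57, 58, 56, 57, 56, 65, 18, 23, 11, 147, 147, 145, 149]
se row 60 [141, 143, 137, 78, 47, 64, 71, 113, 134, 126, 126, 126, 131, 128, 128, 127, 123, 127, 100, 57, 52, 52, 48, 108, 134, 131, 134, 111, 121, 131]
[118, 119, 120, 125, 134, 138, 135, 138, 144, 103, 57, 108, 132, 124, 127, 127, 127, 128, 126, 111, 72, 52, 47, 95, 133, 147, 149, 151, 134, 75, 5, 3, 8, 10, 11]
corner [[ 0.62475304  0.13391205]
 [ 0.67258102 -0.14152433]
 [ 0.65283525  0.14922769]
 [ 0.71727497 -0.19916725]]
[(426, 20, -107), (426, 24, -90), (425, 28, -96), (425, 32, -100), (425, 36, -89), (424, 40, -89), (424, 44, -121), (424, 48, -89), (423, 52, -119), (423, 56, -118), (423, 60, -90), (422, 64, -112), (422, 68, -86), (421, 72, -92), (421, 76, -100), (421, 80, -96), (420, 84, -90), (420, 88, -124), (420, 92, -90), (419, 96, -111)]
```

Run:
```python
from h import *
import pickle
s=pickle.load(open("w1.pkl","rb"));C=cam("wrist",s);im=cv2.imread("pics/w1.png");V=im.max(2).astype(int)
# precise pencil rows / cols
print("ends", [int(5+np.argmin(V[5:25,x])) for x in range(398,424,4)],[int(285+np.argmin(V[285:302,x])) for x in range(378,398,3)])
left=[(385+int(np.argmin(V[y,385:399])),y) for y in range(20,100,8)];print(left)
e=[(423,60),(427,16)]
y=range(20,100,2);edge=[(405+1.5+np.argmax(-(V[r,407:445]-V[r,405:443])),r) for r in y]
y2=[r for r in range(300,338,2)];edge+=[(395+1.5+np.argmin(V[r,397:410]-V[r,395:408]),r) for r in y2]
print(edge[-5:])
P=ray(np.array(edge),.058,C)[:,:2]
vx,vy,x0,y0=cv2.fitLine(P.astype(np.float32),cv2.DIST_HUBER,0,.01,.01).ravel()
d=np.array([vx,vy]);d*=np.sign(d[1]);psi=np.degrees(np.arctan2(-d[0],d[1]))
n=np.array([d[1],-d[0]]);print("psi",psi,"edge off",n@[x0,y0],"res mm",np.abs((P-[x0,y0])@n).max()*1e3)
r0=np.mean([int(5+np.argmin(V[5:25,x])) for x in range(398,424,4)]);r1=np.mean([int(285+np.argmin(V[285:302,x])) for x in range(378,398,3)])
E0=ray([[410,r0],[388,r1]],.058,C)[:,:2]@d;print("span",E0[0]-E0[1],"mid y",E0.mean())
off=n@[x0,y0]-.090;o=n*off+d*E0.mean();print("panel origin",o)
L=ray(np.array(left),.058,C)[:,:2];print("line x=60 check",((L-o)@n*1e3).round(1))
dark=lambda q:(((np.array(q)-o)@n*1e3).round(1),((np.array(q)-o)@d*1e3).round(1))
print("short",dark([.65636,-.0286]),"h1",dark([.47677,.0774]),"h2",dark([.48537,.01827]),"topcam long",dark([.4916,-.0466]),"topcam short",dark([.6553,-.0296]))
np.savez("panel.npz",o=o,n=n,d=d,psi=psi)
# long lower end rows of top face
print("end rows col 195,215:",V[20:40,195].tolist())
K=ray([[183,31],[221,32]],.088,C)[:,:2];print("long end",[dark(k) for k in K])
```

```text
ends [13, 13, 13, 13, 13, 13, 13] [294, 294, 294, 294, 294, 294, 294]
[(392, 20), (392, 28), (391, 36), (391, 44), (390, 52), (390, 60), (389, 68), (389, 76), (388, 84), (388, 92)]
[(np.float64(399.5), 328), (np.float64(399.5), 330), (np.float64(399.5), 332), (np.float64(399.5), 334), (np.float64(398.5), 336)]
psi 10.051761 edge off 0.667426 res mm 0.5591211522412188
span 0.28030637226858324 mid y -0.11670263918997531
panel origin [ 0.58893177 -0.01412866]
line x=60 check [60.6 60.9 60.5 60.9 60.4 60.8 60.3 60.7 60.2 60.6]
short (np.float64(63.9), np.float64(-26.0)) h1 (np.float64(-94.5), np.float64(109.7)) h2 (np.float64(-96.3), np.float64(50.0)) topcam long (np.float64(-101.5), np.float64(-15.0)) topcam short (np.float64(62.6), np.float64(-26.8))
end rows col 195,215: [149, 150, 151, 152, 152, 148, 146, 146, 150, 159, 37, 45, 50, 49, 49, 47, 48, 49, 49, 50]
long end [(np.float64(-107.6), np.float64(123.8)), (np.float64(-78.1), np.float64(122.8))]
```

```bash
cat >> h.py <<'E'
def pg(x,y,z,psi=None):
    p=np.load("panel.npz");w=p["o"]+p["n"]*x/1e3+p["d"]*y/1e3
    go([w[0],w[1],z],float(p["psi"]) if psi is None else psi)
def inp():
    p=np.load("panel.npz");s=status.state();v=s["tcp_pos"][:2]-p["o"];R=s["tcp_rot"]
    print("tcp in panel",(p["n"]@v*1e3).round(1),(p["d"]@v*1e3).round(1),"z",s["tcp_pos"][2].round(4),"psi",np.degrees(np.arctan2(R[1,1],R[0,1])).round(2),"F",(p["n"]@s["contact_force"][:2]).round(1),(p["d"]@s["contact_force"][:2]).round(1),s["contact_force"][2].round(1),"open",s["opening"].round(4),"ff",s["finger_force"],"t",s["t"])
E
python3 -c "
from h import *
inp();pg(-98.5,-16,.20,8.2)"
```

```text
Traceback (most recent call last):
  File "h.py", line 34, in inp
    print("tcp in panel",(p["n"]@v*1e3).round(1),(p["d"]@v*1e3).round(1),"z",s["tcp_pos"][2].round(4),"psi",np.degrees(np.arctan2(R[1,1],R[0,1])).round(2),"F",(p["n"]@s["contact_force"][:2]).round(1),(p["d"]@s["contact_force"][:2]).round(1),s["contact_force"][2].round(1),"open",s["opening"].round(4),"ff",s["finger_force"],"t",s["t"])
                                                                                                                                                                                                                                                                                       ^^^^^^^^^^^^^^^^^^
AttributeError: 'float' object has no attribute 'round'
```

```bash
sed -i 's/s\["opening"\].round(4)/round(s["opening"],4)/' h.py
python3 -c "
from h import *
inp();pg(-98.5,-16,.20,8.2)"
```

```text
tcp in panel -2.9 0.9 z 0.3016 psi 9.58 F -0.4 1.1 -0.5 open 0.0853 ff 0.0 t 1.9
shift cm [-1.77 -9.55 10.15] turn [0.05 0.   1.38]
```

Emit:
move_arm(commands=[[[-1.8,-9.55,7],[0,0,1.4]],[[-1.8,-9.55,10],[0,0,1.4]],[[-1.8,-9.55,10],[0,0,1.4]],[[-1.8,-9.55,10],[0,0,1.4]],[[-1.8,-9.55,10],[0,0,1.4]],[[-1.8,-9.55,12],[0,0,1.4]],[[-1.8,-9.55,14],[0,0,1.4]],[[-1.8,-9.55,15],[0,0,1.4]],[[-1.8,-9.55,15.5],[0,0,1.4]],[[-1.8,-9.55,16],[0,0,1.4]],[[-1.8,-9.55,16],[0,0,1.4]]], fingers=1)

```text
t: 2.82
tcp_pos: [0.4956, -0.0482, 0.1412]
tcp_rot: [[-0.141, 0.99, 0.0], [0.99, 0.141, 0.0], [-0.0, 0.0, -1.0]]
contact_force: [-0.2, 0.2, 0.1]
opening: 0.0856
finger_force: 0.0
```

```bash
python3 -c "
from h import *
inp();pg(-98.5,-16,.141,8.2)"
```

```text
tcp in panel -97.9 -17.2 z 0.1412 psi 8.1 F -0.2 0.3 0.1 open 0.0856 ff 0.0 t 2.8167
shift cm [ 0.12 -0.07  0.02] turn [ 0.03  0.   -0.1 ]
```

Close enough. Next I'll grip, then lift slightly.

Emit:
move_arm(commands=[[[0,0,0],[0,0,0]],[[0,0,0],[0,0,0]],[[0,0,0],[0,0,0]],[[0,0,0],[0,0,0]],[[0,0,0],[0,0,0]],[[0,0,0],[0,0,0]],[[0,0,0],[0,0,0]],[[0,0,0],[0,0,0]],[[0,0,0],[0,0,0]],[[0,0,0],[0,0,0]],[[0,0,0],[0,0,0]],[[0,0,0],[0,0,0]]], fingers=0)

```text
t: 3.82
tcp_pos: [0.4955, -0.0485, 0.1416]
tcp_rot: [[-0.14, 0.99, 0.001], [0.99, 0.14, -0.0], [-0.0, 0.001, -1.0]]
contact_force: [-0.4, 1.0, 5.4]
opening: 0.0283
finger_force: 61.5
```

```bash
python3 -c "
from h import *
inp();pg(-20,-16,.171)"
```

```text
tcp in panel -98.0 -17.5 z 0.1416 psi 8.08 F -0.3 1.1 5.4 open 0.0283 ff 61.5255331993103 t 3.8167
shift cm [ 0.42  7.8  -2.93] turn [ 0.07  0.02 -1.98]
```

Emit:
move_arm(commands=[[[0,0,-1],[0,0,0]],[[0,0,-3],[0,0,0]],[[0.4,2,-3],[0,0,-1]],[[-0.6,5,-3],[0,0,-2]],[[-1.1,7.5,-3],[0,0,-2]],[[-1.1,7.75,-3],[0,0,-2]],[[-1.1,7.75,-3],[0,0,-2]],[[-1.1,7.75,-2],[0,0,-2]],[[-1.1,7.75,-1],[0,0,-2]],[[-1.1,7.75,-0.4],[0,0,-2]],[[-1.1,7.75,-0.1],[0,0,-2]],[[-1.1,7.75,-0.1],[0,0,-2]]])

```text
t: 4.82
tcp_pos: [0.5727, -0.0483, 0.1417]
tcp_rot: [[-0.175, 0.985, -0.001], [0.985, 0.175, 0.0], [0.0, -0.001, -1.0]]
contact_force: [-0.3, -0.3, -1.4]
opening: 0.0285
finger_force: 60.8
```

```bash
python3 -c "
from h import *
inp();pg(-20,-1.5,.141)"
```

```text
tcp in panel -22.0 -30.8 z 0.1417 psi 10.08 F -0.3 -0.2 -1.4 open 0.0285 ff 60.78556180000305 t 4.8167
shift cm [2.93 0.2  0.07] turn [-0.05 -0.02  0.02]
```

Emit:
move_arm(commands=[[[0,0,-0.5],[0,0,0]],[[1.5,0.1,-0.7],[0,0,0]],[[2.9,0.1,-0.7],[0,0,0]],[[2.9,0.1,-0.7],[0,0,0]],[[2.9,0.1,-0.7],[0,0,0]],[[2.9,0.1,-0.3],[0,0,0]],[[2.9,0.1,0],[0,0,0]],[[2.9,0.1,0.1],[0,0,0]],[[2.9,0.1,0.1],[0,0,0]]])

```text
t: 5.57
tcp_pos: [0.5695, -0.02, 0.1416]
tcp_rot: [[-0.175, 0.985, 0.0], [0.985, 0.175, 0.0], [0.0, 0.0, -1.0]]
contact_force: [-3.2, 0.6, 3.6]
opening: 0.0288
finger_force: 61.5
```

Emit:
move_arm(commands=[[[0,0,0],[0,0,0]],[[0,0,0],[0,0,0]],[[0,0,0],[0,0,0]],[[0,0,0],[0,0,0]],[[0,0,0],[0,0,0]],[[0,0,0],[0,0,0]]], fingers=0.65)

```text
t: 6.07
tcp_pos: [0.5693, -0.0197, 0.1408]
tcp_rot: [[-0.175, 0.985, -0.0], [0.985, 0.175, 0.0], [0.0, -0.0, -1.0]]
contact_force: [0.2, 0.5, 0.2]
opening: 0.0554
finger_force: 0.0
```

```bash
python3 -c "
from h import *
inp();pg(63.5,-26,.20,5.8)"
```

```text
tcp in panel -20.3 -2.1 z 0.1408 psi 10.08 F 0.3 0.5 0.2 open 0.0554 ff 0.0 t 6.0667
shift cm [-2.39  8.38 -5.92] turn [-0.   -0.    4.28]
```

Emit:
move_arm(commands=[[[0,0,-3],[0,0,0]],[[0,0,-6],[0,0,0]],[[-1,3,-6],[0,0,2]],[[-2,6,-6],[0,0,4]],[[-2.4,8.4,-6],[0,0,4.3]],[[-2.4,8.4,-6],[0,0,4.3]],[[-2.4,8.4,-6],[0,0,4.3]],[[-2.4,8.4,-6],[0,0,4.3]],[[-2.4,8.4,-4],[0,0,4.3]],[[-2.4,8.4,-2],[0,0,4.3]],[[-2.4,8.4,-0.8],[0,0,4.3]],[[-2.4,8.4,-0.5],[0,0,4.3]]])

```text
t: 7.07
tcp_pos: [0.6546, -0.0284, 0.1433]
tcp_rot: [[-0.101, 0.995, -0.004], [0.995, 0.101, 0.001], [0.001, -0.004, -1.0]]
contact_force: [-0.7, 0.9, -0.5]
opening: 0.0557
finger_force: 0.0
```

```bash
python3 -c "
from h import *
inp();pg(63.5,-26,.146,5.8);im=capture('wrist');cv2.imwrite('pics/w2.png',im[:,:,::-1])"
```

```text
tcp in panel 62.2 -25.5 z 0.1433 psi 5.79 F -0.6 1.0 -0.5 open 0.0557 ff 0.0 t 7.0667
shift cm [-0.04  0.13 -0.27] turn [-0.25 -0.06 -0.01]
```

View pics/w2.png

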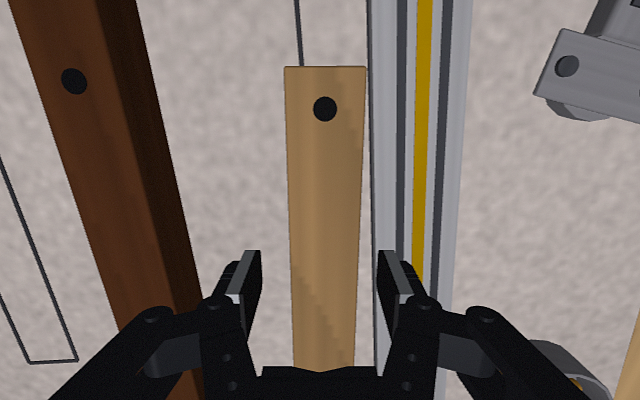

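The short bearer sits centred between the pads, columns 258 to 380. The long one stands clear on the left, and the short outline is visible at (50,362).

Emit:
move_arm(commands=[[[0,0.1,-0.2],[0,0,0]],[[0,0.1,-0.2],[0,0,0]],[[0,0.1,-0.2],[0,0,0]],[[0,0.1,-0.2],[0,0,0]],[[0,0.1,-0.2],[0,0,0]],[[0,0.1,-0.2],[0,0,0]],[[0,0.1,-0.2],[0,0,0]],[[0,0.1,-0.2],[0,0,0]],[[0,0.1,-0.2],[0,0,0]],[[0,0.1,-0.2],[0,0,0]]], fingers=0)

```text
t: 7.95
tcp_pos: [0.6581, -0.0285, 0.1505]
tcp_rot: [[-0.101, 0.995, 0.004], [0.995, 0.101, -0.0], [-0.001, 0.004, -1.0]]
contact_force: [-0.4, 0.9, 6.1]
opening: 0.0284
finger_force: 61.8
```

```bash
python3 -c "
from h import *
inp();pg(-105,0,.20)"
```

```text
tcp in panel 65.6 -26.3 z 0.1505 psi 5.78 F -0.2 1.0 6.1 open 0.0284 ff 61.777682304382324 t 7.95
shift cm [  1.35 -17.19  -5.02] turn [ 0.23  0.05 -4.27]
```

Emit:
move_arm(commands=[[[0,0,-2],[0,0,0]],[[0,0,-5],[0,0,0]],[[0.2,-2,-5],[0,0,-1]],[[0.5,-5,-5],[0,0,-2]],[[0.8,-8.5,-5],[0,0,-3]],[[1.1,-12,-5],[0,0,-4]],[[1.35,-15,-5],[0.2,0,-4.3]],[[1.35,-17.2,-5],[0.2,0,-4.3]],[[1.35,-17.2,-5],[0.2,0,-4.3]],[[1.35,-17.2,-5],[0.2,0,-4.3]],[[1.35,-17.2,-3],[0.2,0,-4.3]],[[1.35,-17.2,-1],[0.2,0,-4.3]]])

```text
t: 8.95
tcp_pos: [0.4865, -0.0325, 0.1592]
tcp_rot: [[-0.175, 0.985, 0.002], [0.985, 0.175, -0.001], [-0.001, 0.001, -1.0]]
contact_force: [-0.2, -0.3, -2.4]
opening: 0.0284
finger_force: 61.0
```

```bash
python3 -c "
from h import *
inp();pg(-105,-0.3,.151);im=capture('wrist');cv2.imwrite('pics/w3.png',im[:,:,::-1])"
```

```text
tcp in panel -104.0 -0.2 z 0.1592 psi 10.08 F -0.3 -0.2 -2.4 open 0.0284 ff 60.99632978439331 t 8.95
shift cm [-0.01 -0.1   0.82] turn [0.08 0.07 0.03]
```

View pics/w3.png

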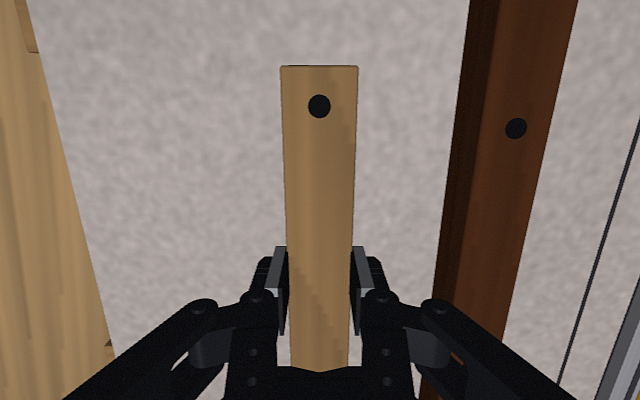

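The short bearer is held straight, with its hole at (319,106) and end at row 66. I'll check its offset in the grip before setting it down.

```bash
python3 -c "
from h import *
s=status.state();inp();C=cam('wrist',s);p=np.load('panel.npz')
for px,n in(((319,106),'hole'),((282,66),'endL'),((358,66),'endR')):
  for z in (.095,.098):
    v=ray(px,z,C)[0,:2]-p['o'];print(n,z,p['n']@v*1e3,p['d']@v*1e3)"
```

```text
tcp in panel -106.2 0.5 z 0.1538 psi 10.08 F -1.8 -0.1 -6.1 open 0.028 ff 60.87457537651062 t 9.0
hole 0.095 -106.61080373178912 75.63961301019833
hole 0.098 -106.58860199777122 75.82179318601811
endL 0.095 -120.09595453205974 89.70469666720491
endL 0.098 -119.75777120825244 89.55730637249106
endR 0.095 -92.43933486934301 89.71126180048428
endR 0.098 -92.74919640455585 89.56371767276687
```

Emit:
move_arm(commands=[[[-0.05,0.1,-0.2],[0,0,0]],[[-0.05,0.1,-0.2],[0,0,0]],[[-0.05,0.1,-0.2],[0,0,0]],[[-0.05,0.1,-0.2],[0,0,0]]])

```text
t: 9.33
tcp_pos: [0.4867, -0.0328, 0.1613]
tcp_rot: [[-0.175, 0.985, -0.001], [0.985, 0.175, -0.001], [-0.001, -0.001, -1.0]]
contact_force: [0.1, 0.7, -1.0]
opening: 0.0282
finger_force: 60.9
```

```bash
python3 -c "
from h import *
inp();pg(-105,-0.3,.151)"
```

```text
tcp in panel -103.9 -0.5 z 0.1613 psi 10.08 F 0.3 0.6 -1.0 open 0.0282 ff 60.896075963974 t 9.3333
shift cm [ 0.02 -0.11  1.03] turn [-0.06  0.03  0.03]
```

Emit:
move_arm(commands=[[[0,-0.1,0.4],[0,0,0]],[[0,-0.1,0.7],[0,0,0]],[[0,-0.1,0.9],[0,0,0]],[[0,-0.1,1.0],[0,0,0]],[[0,-0.1,1.1],[0,0,0]],[[0,-0.1,1.15],[0,0,0]],[[0,-0.1,1.15],[0,0,0]],[[0,-0.1,1.15],[0,0,0]]])

```text
t: 10.0
tcp_pos: [0.4848, -0.0329, 0.1505]
tcp_rot: [[-0.175, 0.985, -0.003], [0.985, 0.175, -0.001], [0.0, -0.003, -1.0]]
contact_force: [-8.2, 1.1, 15.1]
opening: 0.0285
finger_force: 62.7
```

```bash
python3 -c "
from h import *
inp();pg(-105,-0.3,.151)"
```

```text
tcp in panel -105.8 -0.3 z 0.1505 psi 10.08 F -7.9 2.5 15.1 open 0.0285 ff 62.71123945713043 t 10.0
shift cm [-0.    0.08 -0.05] turn [-0.18 -0.    0.03]
```

Emit:
move_arm(commands=[[[0,0,-0.12],[0,0,0]],[[0,0.08,-0.12],[0,0,0]],[[0,0.08,-0.08],[0,0,0]],[[0,0.08,-0.08],[0,0,0]]])

```text
t: 10.33
tcp_pos: [0.4857, -0.0328, 0.1505]
tcp_rot: [[-0.175, 0.985, -0.003], [0.985, 0.175, -0.001], [-0.0, -0.003, -1.0]]
contact_force: [-6.4, 1.3, 10.5]
opening: 0.0285
finger_force: 62.3
```

Emit:
move_arm(commands=[[[0,0,0],[0,0,0]],[[0,0,0],[0,0,0]],[[0,0,0],[0,0,0]],[[0,0,0],[0,0,0]],[[0,0,0],[0,0,0]],[[0,0,-2],[0,0,0]],[[0,0,-5],[0,0,0]],[[0,0,-8],[0,0,0]],[[0,4,-12],[0,0,0]],[[0,7,-13],[0,0,0]],[[0,7,-13],[0,0,0]],[[0,7,-13],[0,0,0]]], fingers=0.6)

```text
t: 11.33
tcp_pos: [0.5563, -0.0202, 0.2792]
tcp_rot: [[-0.176, 0.984, -0.002], [0.984, 0.176, -0.001], [-0.0, -0.002, -1.0]]
contact_force: [-0.1, -0.3, 0.2]
opening: 0.0512
finger_force: 0.0
```

Emit:
move_arm(commands=[[[0,0,0],[0,0,0]],[[0,0,0],[0,0,0]],[[0,0,0],[0,0,0]]])

```text
t: 11.58
tcp_pos: [0.5539, -0.0206, 0.2781]
tcp_rot: [[-0.175, 0.985, -0.005], [0.985, 0.175, -0.0], [0.001, -0.005, -1.0]]
contact_force: [0.3, -0.0, 0.6]
opening: 0.0512
finger_force: 0.0
```

Run:
```python
from h import *
import pickle
s=status.state();inp();im=capture('wrist')[:,:,::-1].copy();cv2.imwrite('pics/w4.png',im);pickle.dump(s,open('w4.pkl','wb'))
```

```text
tcp in panel -35.6 -0.2 z 0.2781 psi 10.06 F 0.3 -0.1 0.6 open 0.0512 ff 0.0 t 11.5833
```

View pics/w4.png

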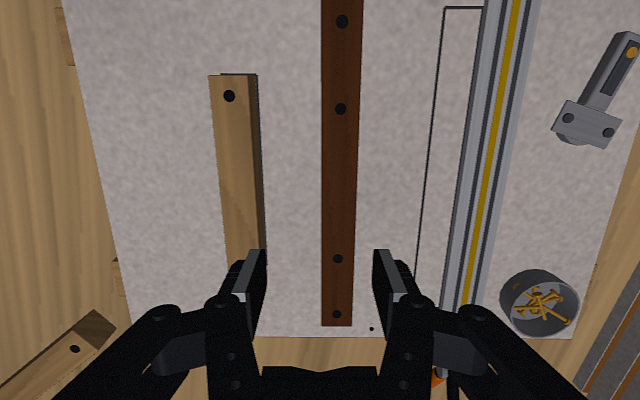

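The short bearer covers its outline, with its hole at (229,96). The long bearer's holes are at (342,21), (340,109), (337,259) and (336,314).

Run:
```python
from h import *
import pickle
s=pickle.load(open('w4.pkl','rb'));C=cam('wrist',s);p=np.load('panel.npz');im=cv2.imread('pics/w4.png');H,S,V=cv2.split(cv2.cvtColor(im,cv2.COLOR_BGR2HSV));V=V.astype(int);S=S.astype(int)
f=lambda px,z:np.c_[(ray(px,z,C)[:,:2]-p['o'])@p['n'],(ray(px,z,C)[:,:2]-p['o'])@p['d']]*1e3
def hole(x,y):
    w=V[y-9:y+10,x-9:x+10].astype(float);g=np.clip(np.median(w)*.7-w,0,None);yy,xx=np.mgrid[-9:10,-9:10]
    return [x+(xx*g).sum()/g.sum(),y+(yy*g).sum()/g.sum()]
print("long",f([hole(342,21),hole(340,109),hole(337,259),hole(336,314)],.088).round(1))
print("short hole",f([hole(229,96)],.088).round(1))
e=[(200+1+np.argmax(S[r,202:235]-S[r,200:233]),r) for r in range(82,245,4)]
E=f(np.array(e),.088);k=np.polyfit(E[:,1],E[:,0],1);print("short left edge x at y=0",k[1],"tilt deg",np.degrees(np.arctan(k[0])))
print("ends",f([[208,75],[250,75]],.088))
# straightedge check
y=range(20,240,4);E=f(np.array([(440+1+np.argmin(V[r,442:490]-V[r,440:488]),r) for r in y]),.058);print("pencil/edge",np.median(E,0),np.polyfit(E[:,1],E[:,0],1))
print("pencil end row",f([[460,7]],.058))
pg(-20,0,.20)
```

```text
long [[ -20.5  124.8]
 [ -20.4   65. ]
 [ -20.1  -64.7]
 [ -20.  -124.5]]
short hole [[-105.    74.5]]
short left edge x at y=0 -119.22617006803097 tilt deg 1.4471918634992964
ends [[-119.18784939   89.04365469]
 [ -87.89546944   89.04758672]]
pencil/edge [89.18186315 46.53612247] [-5.23516306e-02  9.26098354e+01]
pencil end row [[ 72.98027617 139.48152123]]
shift cm [0.02 1.59 7.83] turn [-0.27 -0.03  0.01]
```

Run:
```python
from h import *
import pickle
s=pickle.load(open('w4.pkl','rb'));C=cam('wrist',s);p=np.load('panel.npz');im=cv2.imread('pics/w4.png');H,S,V=cv2.split(cv2.cvtColor(im,cv2.COLOR_BGR2HSV));S=S.astype(int)
f=lambda px,z:np.c_[(ray(px,z,C)[:,:2]-p['o'])@p['n'],(ray(px,z,C)[:,:2]-p['o'])@p['d']]*1e3
e=np.array([(200+np.argmax(S[r,200:245]>50),r) for r in range(80,252,6)]);print(e[::4].tolist())
V=V.astype(int);g=np.array([(235+np.argmax(V[r,235:270]<75),r) for r in range(80,240,6)]);print(g[::4].tolist(),V[150,232:268].tolist())
for a in(e,g):
    E=f(a,.088);print(E[::6].round(1).tolist(),np.degrees(np.arctan(np.polyfit(E[:,1],E[:,0],1)[0])))
im=capture('top')[:,:,::-1].copy();C=cam('top');H,S,V=cv2.split(cv2.cvtColor(im,cv2.COLOR_BGR2HSV));cv2.imwrite('pics/top1.png',im)
```

```text
[[209, 80], [211, 104], [213, 128], [216, 152], [219, 176], [221, 200], [223, 224], [226, 248]]
[[248, 80], [250, 104], [251, 128], [253, 152], [254, 176], [256, 200], [258, 224]] [123, 120, 120, 119, 121, 120, 118, 118, 118, 117, 116, 113, 115, 114, 114, 114, 114, 112, 116, 108, 74, 48, 57, 61, 61, 61, 60, 49, 48, 71, 136, 154, 148, 145, 151, 153]
[[-118.8, 85.5], [-119.3, 59.3], [-119.1, 31.1], [-118.8, 0.9], [-119.4, -31.7]] -0.04748647632255288
[[-89.6, 85.5], [-89.9, 59.3], [-89.4, 31.2], [-89.7, 1.0], [-89.1, -31.6]] -0.2182531240127003
```

The short bearer is square, at about (-104.5,-0.5). Now I'll grip the long one.

Emit:
move_arm(commands=[[[0,1.5,4],[-0.3,0,0]],[[0,1.5,8],[-0.3,0,0]],[[0,1.5,8],[-0.3,0,0]],[[0,1.5,8],[-0.3,0,0]],[[0,1.5,10],[-0.3,0,0]],[[0,1.5,12],[-0.3,0,0]],[[0,1.5,13],[-0.3,0,0]],[[0,1.5,13.2],[-0.3,0,0]],[[0,1.5,13.2],[-0.3,0,0]],[[0,1.5,13.2],[-0.3,0,0]]])

```text
t: 12.52
tcp_pos: [0.5701, -0.018, 0.1491]
tcp_rot: [[-0.175, 0.985, 0.005], [0.985, 0.175, 0.0], [-0.001, 0.005, -1.0]]
contact_force: [0.5, -0.5, 0.4]
opening: 0.0516
finger_force: 0.0
```

```bash
python3 -c "
from h import *
inp();pg(-20.2,0,.145)"
```

```text
tcp in panel -19.3 -0.5 z 0.1491 psi 10.08 F 0.4 -0.5 0.4 open 0.0516 ff 0.0 t 12.5167
shift cm [ 0.05 -0.1   0.41] turn [0.27 0.04 0.03]
```

Emit:
move_arm(commands=[[[0,-0.1,0.3],[0.2,0,0]],[[0,-0.1,0.3],[0.2,0,0]],[[0,-0.1,0.3],[0.2,0,0]],[[0,-0.1,0.3],[0.2,0,0]]])

```text
t: 12.85
tcp_pos: [0.5684, -0.018, 0.1443]
tcp_rot: [[-0.175, 0.985, -0.001], [0.985, 0.175, -0.0], [0.0, -0.001, -1.0]]
contact_force: [-0.3, -1.2, -0.3]
opening: 0.0511
finger_force: 0.0
```

Emit:
move_arm(commands=[[[0,0,0],[0,0,0]],[[0,0,0],[0,0,0]],[[0,0,0],[0,0,0]],[[0,0,0],[0,0,0]],[[0,0,0],[0,0,0]],[[0,0,0],[0,0,0]],[[0,0,0],[0,0,0]],[[0,0,0],[0,0,0]],[[0,0,0],[0,0,0]],[[0,0,0],[0,0,0]]], fingers=0)

```text
t: 13.68
tcp_pos: [0.5685, -0.0181, 0.1444]
tcp_rot: [[-0.175, 0.985, -0.001], [0.985, 0.175, -0.0], [0.0, -0.001, -1.0]]
contact_force: [-1.7, 0.5, 5.5]
opening: 0.0285
finger_force: 62.0
```

```bash
python3 -c "
from h import *
inp();pg(65,0,.16)"
```

```text
tcp in panel -20.8 -0.3 z 0.1444 psi 10.08 F -1.6 0.8 5.5 open 0.0285 ff 62.035893201828 t 13.6833
shift cm [ 0.03  8.58 -1.57] turn [-0.05 -0.    0.03]
```

Emit:
move_arm(commands=[[[0,0,-1.5],[0,0,0]],[[0,1,-1.5],[0,0,0]],[[0,3,-1.5],[0,0,0]],[[0,5,-1.5],[0,0,0]],[[0,7,-1.5],[0,0,0]],[[0,8,-1.5],[0,0,0]],[[0,8.5,-1.5],[0,0,0]],[[0,8.6,-1.2],[0,0,0]],[[0,8.6,-0.8],[0,0,0]],[[0,8.6,-0.5],[0,0,0]],[[0,8.6,-0.3],[0,0,0]],[[0,8.6,-0.3],[0,0,0]]])

```text
t: 14.68
tcp_pos: [0.6522, -0.0031, 0.1459]
tcp_rot: [[-0.175, 0.985, -0.003], [0.985, 0.175, -0.0], [0.001, -0.003, -1.0]]
contact_force: [-0.6, -1.1, -2.2]
opening: 0.0286
finger_force: 61.3
```

```bash
python3 -c "
from h import *
inp();pg(65,0,.1444)"
```

```text
tcp in panel 64.3 -0.2 z 0.1459 psi 10.07 F -0.8 -1.0 -2.2 open 0.0286 ff 61.252909898757935 t 14.6833
shift cm [0.02 0.07 0.15] turn [-0.19 -0.03  0.02]
```

Emit:
move_arm(commands=[[[0,0.2,0.05],[0,0,0]],[[0,0.4,0.1],[0,0,0]],[[0,0.6,0.15],[0,0,0]],[[0,0.6,0.15],[0,0,0]],[[0,0.6,0.15],[0,0,0]],[[0,0.6,0.15],[0,0,0]]])

```text
t: 15.18
tcp_pos: [0.6589, -0.0019, 0.1453]
tcp_rot: [[-0.175, 0.985, -0.002], [0.985, 0.175, -0.0], [0.0, -0.002, -1.0]]
contact_force: [-0.2, 0.5, -1.8]
opening: 0.0284
finger_force: 61.3
```

```bash
python3 -c "
from h import *
inp()"
```

```text
tcp in panel 71.0 -0.2 z 0.1453 psi 10.08 F -0.1 0.5 -1.8 open 0.0284 ff 61.252920627593994 t 15.1833
```

Emit:
move_arm(commands=[[[0,0,0.05],[0,0,0]],[[0,0,0.1],[0,0,0]],[[0,0,0.1],[0,0,0]],[[0,0,0.1],[0,0,0]],[[0,0,0.1],[0,0,0]]])

```text
t: 15.6
tcp_pos: [0.6589, -0.002, 0.1444]
tcp_rot: [[-0.175, 0.985, -0.002], [0.985, 0.175, -0.0], [0.0, -0.002, -1.0]]
contact_force: [-0.1, -0.6, -0.5]
opening: 0.0287
finger_force: 61.3
```

```bash
python3 -c "
from h import *
inp()"
```

```text
tcp in panel 71.0 -0.2 z 0.1444 psi 10.08 F -0.2 -0.5 -0.5 open 0.0287 ff 61.34377956390381 t 15.6
```

Emit:
move_arm(commands=[[[0,0.05,0.02],[0,0,0]],[[0,0.1,0.02],[0,0,0]],[[0,0.15,0.02],[0,0,0]],[[0,0.2,0.02],[0,0,0]],[[0,0.25,0.02],[0,0,0]],[[0,0.3,0.02],[0,0,0]],[[0,0.3,0.02],[0,0,0]],[[0,0.3,0.02],[0,0,0]]])

```text
t: 16.27
tcp_pos: [0.662, -0.0014, 0.1444]
tcp_rot: [[-0.175, 0.985, -0.001], [0.985, 0.175, -0.0], [0.0, -0.001, -1.0]]
contact_force: [-3.2, -0.8, 4.6]
opening: 0.0286
finger_force: 62.0
```

```bash
python3 -c "
from h import *
inp();print(status.state()['moment'])"
```

```text
tcp in panel 74.1 -0.3 z 0.1444 psi 10.08 F -3.2 -0.2 4.6 open 0.0286 ff 61.98896527290344 t 16.2667
[-0.08993819  0.45027992  0.03570259]
```

Emit:
move_arm(commands=[[[0,0,-0.03],[0,0,0]],[[0,0.03,-0.03],[0,0,0]],[[0,0.06,-0.03],[0,0,0]],[[0,0.1,-0.03],[0,0,0]],[[0,0.1,-0.03],[0,0,0]],[[0,0.1,-0.03],[0,0,0]]])

```text
t: 16.77
tcp_pos: [0.6628, -0.0013, 0.1444]
tcp_rot: [[-0.175, 0.985, -0.002], [0.985, 0.175, -0.0], [0.0, -0.002, -1.0]]
contact_force: [-2.5, -1.7, 3.2]
opening: 0.0288
finger_force: 62.0
```

```bash
python3 -c "
from h import *
inp();print(status.state()['moment'])"
```

```text
tcp in panel 75.0 -0.2 z 0.1444 psi 10.07 F -2.8 -1.2 3.2 open 0.0288 ff 62.03754901885986 t 16.7667
[-0.12829237  0.5893737   0.03545362]
```

Emit:
move_arm(commands=[[[0,0.02,-0.03],[0,0,0]],[[0,0.04,-0.03],[0,0,0]],[[0,0.07,-0.03],[0,0,0]],[[0,0.1,-0.03],[0,0,0]],[[0,0.1,-0.03],[0,0,0]],[[0,0.1,-0.03],[0,0,0]]])

```text
t: 17.27
tcp_pos: [0.6634, -0.0011, 0.1444]
tcp_rot: [[-0.174, 0.985, -0.003], [0.985, 0.174, -0.0], [0.0, -0.003, -1.0]]
contact_force: [-6.2, -1.1, 4.2]
opening: 0.0287
finger_force: 62.1
```

```bash
python3 -c "
from h import *
inp();print(status.state()['moment'])"
```

```text
tcp in panel 75.6 -0.2 z 0.1444 psi 10.05 F -6.3 0.0 4.2 open 0.0287 ff 62.08229899406433 t 17.2667
[-0.16247562  0.9844795  -0.37780189]
```

Emit:
move_arm(commands=[[[0,0,-0.02],[0,0,0.1]],[[0,0.02,-0.02],[0,0,0.15]],[[0,0.04,-0.02],[0,0,0.15]],[[0,0.06,-0.02],[0,0,0.15]],[[0,0.08,-0.02],[0,0,0.15]],[[0,0.08,-0.02],[0,0,0.15]],[[0,0.08,-0.02],[0,0,0.15]]])

```text
t: 17.85
tcp_pos: [0.6638, -0.0011, 0.1445]
tcp_rot: [[-0.172, 0.985, -0.005], [0.985, 0.172, -0.0], [0.001, -0.005, -1.0]]
contact_force: [-7.9, -1.9, 4.8]
opening: 0.0284
finger_force: 62.2
```

```bash
python3 -c "
from h import *
inp();print(status.state()['moment'])"
```

```text
tcp in panel 76.0 -0.2 z 0.1445 psi 9.91 F -8.2 -0.4 4.8 open 0.0284 ff 62.169785499572754 t 17.85
[-0.20102862  1.5330387  -0.28282732]
```

Emit:
move_arm(commands=[[[0,0,-0.03],[-0.1,0,0.05]],[[0,0,-0.03],[-0.2,0,0.1]],[[0,0.02,-0.03],[-0.2,0,0.1]],[[0,0.04,-0.03],[-0.2,0,0.1]],[[0,0.04,-0.03],[-0.2,0,0.1]],[[0,0.04,-0.03],[-0.2,0,0.1]],[[0,0.04,-0.03],[-0.2,0,0.1]]])

```text
t: 18.43
tcp_pos: [0.6637, -0.001, 0.1445]
tcp_rot: [[-0.171, 0.985, -0.003], [0.985, 0.171, 0.0], [0.001, -0.003, -1.0]]
contact_force: [-11.5, -2.3, 5.7]
opening: 0.0286
finger_force: 62.2
```

```bash
python3 -c "
from h import *
inp();print(status.state()['moment'],status.state()['tcp_rot'][:,2])"
```

```text
tcp in panel 75.9 -0.2 z 0.1445 psi 9.82 F -11.7 -0.2 5.7 open 0.0286 ff 62.20840394496918 t 18.4333
[-0.29134221  2.02716231 -0.13013669] [-3.32631190e-03  1.32338900e-04 -9.99994459e-01]
```

Emit:
move_arm(commands=[[[0,0,-0.03],[0,0,0.03]],[[0,0.01,-0.05],[0,0,0.06]],[[0,0.03,-0.05],[0,0,0.06]],[[0,0.03,-0.05],[0,0,0.06]],[[0,0.03,-0.05],[0,0,0.06]],[[0,0.03,-0.05],[0,0,0.06]],[[0,0.03,-0.05],[0,0,0.06]],[[0,0.03,-0.05],[0,0,0.06]],[[0,0.03,-0.05],[0,0,0.06]],[[0,0.03,-0.05],[0,0,0.06]]])

```text
t: 19.27
tcp_pos: [0.6638, -0.0011, 0.1445]
tcp_rot: [[-0.17, 0.985, -0.004], [0.986, 0.17, 0.0], [0.001, -0.004, -1.0]]
contact_force: [-12.6, -1.6, 3.2]
opening: 0.0281
finger_force: 62.0
```

```bash
python3 -c "
from h import *
inp();print(status.state()['moment'],status.state()['tcp_rot'][:,2]);s=status.state();im=capture('wrist')[:,:,::-1];cv2.imwrite('pics/w5.png',im)
im=capture('top')[90:290,215:415,::-1];cv2.imwrite('pics/t5.png',cv2.resize(im,None,fx=3,fy=3,interpolation=cv2.INTER_CUBIC))
inp()"
```

```text
tcp in panel 76.0 -0.2 z 0.1445 psi 9.77 F -12.6 0.6 3.2 open 0.0281 ff 62.03879535198212 t 19.2667
[-0.39301816  2.03606339  0.02154153] [-4.27678049e-03  4.83312158e-05 -9.99990853e-01]
tcp in panel 76.0 -0.2 z 0.1445 psi 9.77 F -11.9 0.5 5.2 open 0.0285 ff 62.03967332839966 t 19.3667
```

View pics/w5.png

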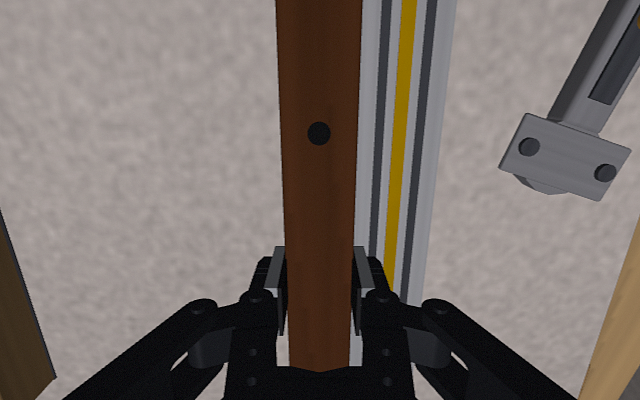

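View pics/t5.png

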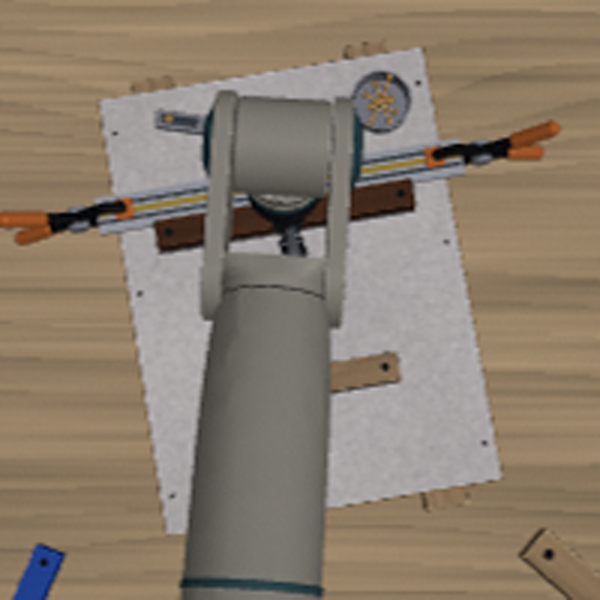

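The long bearer lies flush and centred along the straightedge, and the short one is square on its place at top-crop (365,370). I'll nudge the push slightly to offset panel friction, then hold.

Emit:
move_arm(commands=[[[0,0.02,-0.02],[0,0,0]],[[0,0.02,-0.02],[0,0,0]],[[0,0.02,-0.02],[0,0,0]],[[0,0.02,-0.02],[0,0,0]],[[0,0.02,-0.02],[0,0,0]],[[0,0.02,-0.02],[0,0,0]],[[0,0.02,-0.02],[0,0,0]],[[0,0.02,-0.02],[0,0,0]],[[0,0.02,-0.02],[0,0,0]],[[0,0.02,-0.02],[0,0,0]],[[0,0.02,-0.02],[0,0,0]],[[0,0.02,-0.02],[0,0,0]]])

```text
t: 20.37
tcp_pos: [0.6638, -0.0011, 0.1445]
tcp_rot: [[-0.17, 0.985, -0.005], [0.986, 0.17, -0.0], [0.001, -0.005, -1.0]]
contact_force: [-13.2, -2.6, 3.3]
opening: 0.0284
finger_force: 62.0
```

```bash
python3 -c "
from h import *
from bench import ticket
inp();s=status.state();f=-np.load('panel.npz')['n']@s['contact_force'][:2];print(f,s['moment'])
if 10<f<16 and s['contact_force'][2]<8: print(ticket.hand_in())"
```

```text
tcp in panel 76.0 -0.2 z 0.1445 psi 9.77 F -13.4 -0.3 3.3 open 0.0284 ff 62.03011751174927 t 20.3667
13.448700741693655 [-0.40588679  2.16087646 -0.03078319]
the job is handed in; nothing more can be done
None
```

The bearers are swapped, and I handed the job in at about 20 s with the arm still holding the long bearer flush against the straightedge at about 13 N measured at the wrist; panel friction takes part of that.

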